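Slide the cheese board to the serving mat, cover it and ring

ROBOT

A 7-joint arm with a two-finger parallel gripper is mounted at the origin on the work surface. World frame = base frame: x ahead of the robot, y to its left, z up, the work surface at z = 0. Lengths are in m, angles in rad, forces in N, time in s.
With the tool pointing down it reaches from about 0.4 to 0.875 m from the base axis. Payload 19.3 kg.
Tool frame: the origin (TCP) lies midway between the tips of the shut fingers; the grasp point (between the pads) lies 19 mm behind it; z points along the fingers, y is the line along which they close (so a half turn about z gives the same grasp; the last joint's range is limited). The gripper opens to 85 mm and grips with 20 to 120 N. Pads are 22 mm wide; open, the fingers measure 114 mm over their backs; the gripper's body (76 mm by 85 mm) begins 54 mm behind the grasp point. The pads swing forward as they close: fully open they stand 13 mm farther back than shut.
Start: joints at [-1.247, 0.521, -0.036, 1.599, 0.021, 1.021, -0.113], TCP at [0.24, 0.577, 0.231] pointing down, gripper open.
Joint ranges: [-2.91, 2.91], [-0.3, 2.13], [-1.5, 1.42], [0.17, 2.43], [-1.26, 4.41], [0.16, 1.93], [-2.52, 2.52]. Speed limits (rad/s): [1.89, 1.89, 2.39, 2.39, 3.01, 3.01, 3.01].

INTERFACE

Orientations are given as [roll, pitch, yaw] about the fixed x, y, z axes, in that order (R = Rz(yaw) Ry(pitch) Rx(roll)).
In Python, from workcell import * gives the robot as it stands. The module is installed in compiled form; this text tells all that it offers.
- The arm moves only by the tool play_rows, never from a script. Its argument "deltas" is a list of rows, each a list of 7 numbers: the shift along the tool's x, y, z in units of 500 mm (1.0 is 500 mm), then the turn, a rotation vector about the tool's x, y, z in units of 120 degrees (1.0 is 120 degrees), then the closure, from 0 (fully open) to 1 (shut). A call has 1 to 10 rows; each row is the pose to reach, as a shift and turn from the pose commanded when the call began, along the tool's axes at that moment; what a row does not reach only later rows make up. A row lasts 1/10 s, in which the tool goes at most 50 mm and 8.59 degrees, less where a joint would pass 70% of its speed; a pose out of reach is approached as far as the arm can. A call with a number of a shift or a turn outside -1 to 1 is refused whole. A call with a gripper value outside its range is refused whole. The fingers move at their own pace and stop on an object; "newtons" is the grip in N (left out, the last holds). Time passes only in rows, so rows that repeat a pose let the fingers close. It gives the time, the measured TCP pose, the force, the opening and the grip force at its end, in the units of the state.
- observe(): the state, without advancing time (a new reading comes with each control period).
- grab_frame(name): name is "scene" or "side" or "wrist"; returns the picture (400x640x3 uint8, red, green, blue); there is no depth.
- get_calibration(name): a dict with "fovy" (degrees; the focal length in pixels is half the picture's height over the tangent of half this angle, whatever the lens; pixels are square), "cx", "cy" (the principal point, pixels), "xyz" and "rotation" of the camera in the world. Camera axes: x right, y down, z forward; pixel columns grow to the right and rows downward; lengths in m; the calibration is good to about 2 mm. A picture is of the moment at which its call begins: read the wrist's pose just before it. get_calibration takes no time and is no camera call; for the wrist camera it gives the pose at the moment of the call.
- job_done(): hands the job in; it is judged then, once.
The state is a dict: "clock": time; "qpos": joint angles; "qd": joint speeds; "joint_efforts": joint torques, N m; "position": TCP position; "tool_rot": TCP orientation; "force": force on the tool from outside, world axes, zero at the start; "moment": the same for the moment, N m; "grip_width": finger opening in m; "finger_force": force on a finger pad.
Only numpy, scipy, OpenCV 4.12 (cv2) and the standard library are available. Lean on these libraries where they do the work, as an engineer would, in place of code of your own. Each camera call takes 0.05 s, during which the arm holds its last target. There are 200 camera calls.

TASK

Slide the round board with the cheese on it along the table, between the mixing bowl and the lidded crock, until it lies wholly on the round mat; keep it flat on the table, do not touch the cheese with the gripper, and let nothing touch the bowl or the crock, nor the board touch the bell or the cloche on the way. Then gently set the cloche over the cheese so that it stands fully on the board, and only then ring the bell by pressing its button down. Leave the plate, the cup and the jar where they are.

Things in the scene. Friction and masses are not known exactly. Their poses are not given: they have to be found in the camera images.
- board: Loose round white plastic serving board, a solid disc 140 mm in diameter and 30 mm thick with upright sides, about 0.45 kg; too wide to grip, it slides on the table. Origin: centre of its underside; z up. It starts on the left or right side of the table, about 0.69 m from the robot.
- cheese: Small round cheese, 56 mm in diameter and 36 mm high, about 0.11 kg, standing loose near the middle of the board (its top 66 mm above the table). Origin: centre of its underside. It rides along by friction alone.
- mat: Round grey felt mat, 180 mm in diameter, flat and flush (under 1 mm, nothing catches on it), fixed to the table on the side opposite to where the board starts. Origin: its centre.
- bowl: Large pink plastic mixing bowl, fixed, open at the top, 190 mm in diameter at the rim, 116 mm at the foot, 85 mm high. Stands straight ahead of the robot and in the direct way from board to mat, at the far side of the passage. Origin: centre of its underside.
- crock: White ceramic lidded crock, fixed, 84 mm in diameter, 68 mm high (77 mm with its lid knob). Stands straight ahead of the robot, close to it, at the near side of the passage; 190 to 245 mm are free between crock and bowl. Origin: centre of its underside.
- cloche: Loose steel cloche (domed cover), open below, 106 mm outer and 98 mm inner diameter at its rim, dome 62 mm high; on top a stem and an upright black cylindrical knob 26 mm in diameter, from 74 to 98 mm above its rim. About 0.25 kg. Stands on the table rim down, on the robot's side of where the board starts or of the mat. Origin: centre of its rim plane; z up through the knob.
- bell: Steel counter bell, fixed, 86 mm in diameter, dome 46 mm high, with a round push button on top. Stands on the robot's side of where the board starts or of the mat, on the side where the cloche is not. Origin: centre of its underside.
- bell_top (a point): Centre of the top face of the bell's button (a disc 28 mm in diameter), 62 mm above the table when up; pressed straight down.
- bell_button (a joint): Travel of the bell's button: 0 up, 0.007 m fully down; springs back; needs about 4 N to go fully down. It rings from 0.004 m on.
- plate: Bystander: loose white plate, 150 mm in diameter, 16 mm high, with sausage slices, far to the left. Origin: centre of its underside.
- cup: Bystander: loose blue ceramic cup without handle, 70 mm in diameter, 85 mm high, far to the right, nearer than the jar. Origin: centre of its underside.
- jar: Bystander: loose amber glass jar, 64 mm in diameter, 85 mm high, far to the right. Origin: centre of its underside.
There are look-alikes about, which are no part of the job. Leave any brown look-alike of the crock alone.

How it is judged:
On the way, in this order (a step that is already met when the one before it is completed fails the run):
1. the board is between the bowl and the crock (world y of board between -0.06 and 0.06 m and horizontal distance between board and crock below 0.25 m and height (world z) of board below 0.006 m and angle between board's own z axis and vertical below 0.05 rad), for 0.05 s.
2. the board lies at rest wholly on the mat, with the cheese on it (horizontal distance between board and mat below 0.022 m and linear speed of board below 0.01 m/s and height (world z) of board below 0.006 m and angle between board's own z axis and vertical below 0.05 rad and horizontal distance between cheese and board below 0.025 m and angle between cheese's own z axis and vertical below 0.1 rad), for 0.2 s.
3. the cloche stands on the board over the cheese, let go (horizontal distance between board and mat below 0.022 m and horizontal distance between cloche and board below 0.015 m and z of cloche in the frame of board between 0.026 and 0.034 m and angle between cloche's own z axis and vertical below 0.06 rad and horizontal distance between cheese and board below 0.025 m and angle between cheese's own z axis and vertical below 0.1 rad and contact force between the fingers and cloche below 0.1 N), for 0.2 s.
4. the bell is rung (value of joint bell_button above 0.004 m), for 0.05 s.
At the end, for the whole second after the job is handed in: The board lies flat on the table, wholly on the mat (centres within 22 mm), the cheese upright near its middle (within 25 mm), the cloche upright with its whole rim on the board (centres within 15 mm), the bell's button up again, all at rest, and plate, cup and jar within 10 mm of where they were (all of step 2 and horizontal distance between cloche and board below 0.015 m and z of cloche in the frame of board between 0.026 and 0.034 m and angle between cloche's own z axis and vertical below 0.06 rad and value of joint bell_button below 0.002 m and linear speed of each of cloche, cheese below 0.01 m/s and distance of each of plate, cup, jar from where it was at the start of the episode below 0.01 m); the robot touches nothing.
It fails at once if anything touches the mixing bowl or the crock, or the board touches the bell, or the cloche while that still stands on the table (contact force between anything else and bowl above 0.5 N or contact force between anything else and crock above 0.5 N or contact force between board and bell above 0.3 N or (contact force between board and cloche above 0.3 N and height (world z) of cloche below 0.012 m)).
It fails at once if the board is lifted or tipped (height (world z) of board above 0.01 m or angle between board's own z axis and vertical above 0.15 rad).
It fails at once if the gripper touches the cheese, or the cheese leaves its place on the board (contact force between the fingers and cheese above 0.5 N or horizontal distance between cheese and board above 0.04 m or angle between cheese's own z axis and vertical above 0.4 rad).
It fails at once if the bell is rung before the cheese is covered (value of joint bell_button above 0.004 m and not (horizontal distance between cloche and board below 0.015 m and z of cloche in the frame of board below 0.034 m)).
It fails at once if the cloche is dropped or pressed hard on the board (contact force between cloche and board above 40 N).
It also fails if it takes over 72 s, if anything falls off the work surface, if the arm or the gripper's body presses on something with over 40 N, if the wrist force passes 120 N, or if a joint passes its speed limit or range.

## Working session

There is one attempt and no reset: what is moved stays moved. The work goes in short steps, Python scripts to look and compute and a tool call to move; the robot and the scene stay as the last step left them, time stands still between calls to the robot, and variables do not carry over. Pictures are saved under pics/ and viewed, at most 10 in all, crops included, and the job is handed in when it is done.

Besides the shell and the picture viewer there is one more tool, called after "Emit:" by a JSON object that holds its "fn" and its "kwargs". play_rows: Moves the arm, as the interface text tells. Its arguments: {"type":"object","properties":{"deltas":{"type":"array"},"newtons":{"type":"number"}},"required":["deltas"]}

```bash
mkdir -p pics
python3 - <<'E'
from workcell import *
import cv2
for n in("scene","side"):
    im=grab_frame(n); cv2.imwrite(f"pics/{n}0.png",im[:,:,::-1]); c=get_calibration(n); print(n,c)
print(observe())
E
```

```text
scene {'fovy': 45.802298034510855, 'cx': 320.40863303306486, 'cy': 198.45915701614422, 'xyz': array([ 1.23113441, -0.58555976,  1.31389279]), 'rotation': array([-2.50714749,  0.01925656,  0.83388695])}
side {'fovy': 56.522226930250284, 'cx': 320.410937035283, 'cy': 197.89859500315532, 'xyz': array([ 0.42435084, -1.07244341,  0.82226052]), 'rotation': array([-2.18048896,  0.01846669, -0.11422995])}
{'clock': 0.1, 'qpos': array([-1.24725547,  0.52195428, -0.03633886,  1.59990687,  0.02118789,
        1.02113033, -0.11278399]), 'qd': array([-0.00191288, -0.00197439, -0.00189646,  0.00084711, -0.00033832,
        0.00206112, -0.00171089]), 'joint_efforts': array([ 4.66305879e-03, -9.28474402e+01,  1.98416814e+00, -3.70527720e+01,
        1.82063878e-02,  5.22806149e-03,  8.02327463e-05]), 'position': array([0.23968832, 0.57689787, 0.23079904]), 'tool_rot': array([-3.14057971e+00,  5.49943688e-05,  2.74785964e+00]), 'force': array([-0.20769094,  0.18297213, -0.78110818]), 'moment': array([0.00919702, 0.01592024, 0.00909988]), 'finger_force': 0.0, 'grip_width': 0.08539729356509286}
```

View pics/scene0.png

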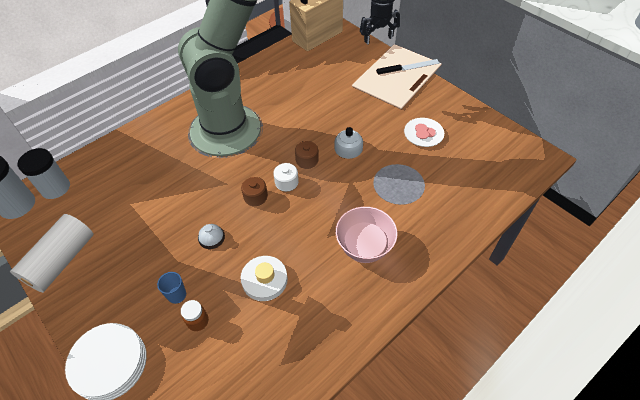

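View pics/side0.png

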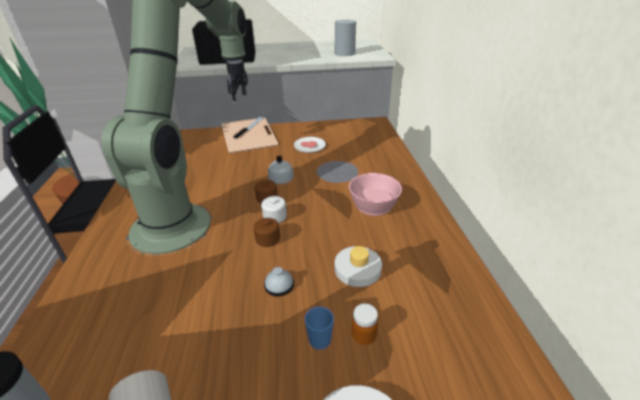

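The scene view shows board (264,278), mat (399,184), bowl (367,235), white crock (286,177), cloche (348,143) and bell (210,236), with two brown look-alikes next to the crock. I'll enlarge this area.

```bash
python3 - <<'E'
import cv2
im=cv2.imread("pics/scene0.png")[115:310,190:440]
cv2.imwrite("pics/crop0.png",cv2.resize(im,None,fx=3,fy=3,interpolation=cv2.INTER_CUBIC))
E
cat > h.py <<'E'
import numpy as np,cv2
from scipy.spatial.transform import Rotation as R
from workcell import *
def cam(n):
    c=get_calibration(n); f=200/np.tan(np.radians(c["fovy"])/2)
    return c["xyz"],R.from_euler("xyz",c["rotation"]).as_matrix(),f,c["cx"],c["cy"]
def pix2w(n,u,v,z,c=None):
    t,r,f,cx,cy=c or cam(n)
    d=r@np.array([(u-cx)/f,(v-cy)/f,1]); return t+d*(z-t[2])/d[2]
def w2pix(n,p,c=None):
    t,r,f,cx,cy=c or cam(n)
    q=(np.atleast_2d(p)-t)@r; return q[:,:2]/q[:,2:]*f+[cx,cy]
def circ(n,x,y,z,rad,c=None):
    a=np.linspace(0,2*np.pi,60); return w2pix(n,np.c_[x+rad*np.cos(a),y+rad*np.sin(a),0*a+z],c)
E
```

```text
(no output)
```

View pics/crop0.png

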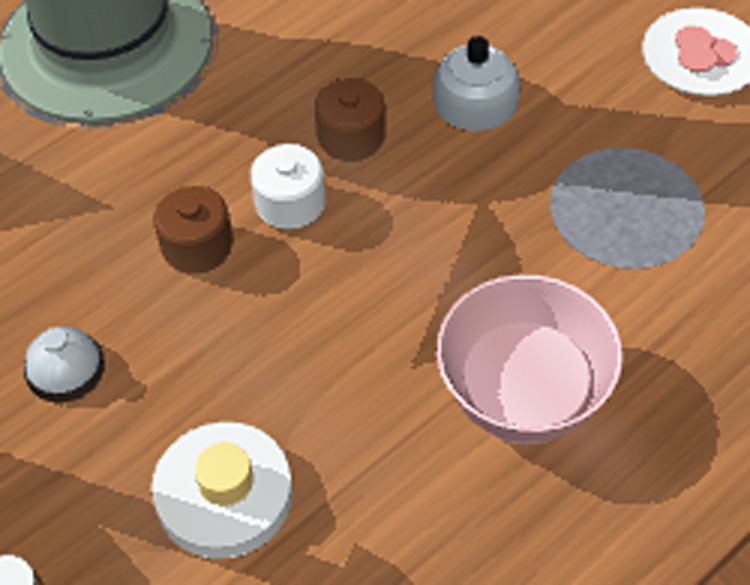

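```bash
cat > fit.py <<'E'
from h import *
from scipy.optimize import least_squares
c=cam("scene")
def P(u,v): return u/3+190-1/3,v/3+115-1/3
# name: l,r,top,bottom(None), z, rad
O=dict(board=(152,292,422,None,.03,.07),cheese=(195,252,442,None,.066,.028),mat=(550,705,148,269,0,.09),bowl=(438,622,276,None,.085,.095),
 cheesebase=(195,252,None,505,.03,.028),boardbase=(152,292,None,557,0,.07),crockbase=(252,324,None,229,0,.042),cloche=(434,520,None,130,0,.053),knob=(467,489,37,None,.098,.013),bellbase=(24,104,None,403,0,.043),plate=(642,None,8,None,.016,.075),brown1=(315,386,None,160,0,.042),brown2=(154,232,None,272,0,.042))
im=cv2.imread("pics/scene0.png")
for k,(l,r,t,b,z,rad) in O.items():
    def e(p):
        q=(circ("scene",*p,z,rad,c)-[190-1/3,115-1/3])*3; o=[]
        for tg,val in((l,q[:,0].min()),(r,q[:,0].max()),(t,q[:,1].min()),(b,q[:,1].max())):
            if tg is not None:o.append(val-tg)
        return o
    s=least_squares(e,[.6,0]);print(k,s.x.round(4),np.round(s.fun,1))
print("belltop",pix2w("scene",*P(61,340),.062,c).round(4))
E
python3 fit.py
```

```text
board [ 0.612 -0.288] [ 0.3 -0.3  0. ]
cheese [ 0.6167 -0.2846] [ 0. -0.  0.]
mat [0.6375 0.2907] [ 0.1 -0.1  0.  -0. ]
bowl [0.7351 0.0218] [-1.6  1.6 -0.2]
cheesebase [ 0.61   -0.2846] [ 0.7 -0.7  0. ]
boardbase [ 0.6067 -0.2883] [ 1.6 -1.6  0.1]
crockbase [0.3588 0.0055] [ 0.5 -0.5  0. ]
cloche [0.3942 0.2824] [ 0.4 -0.4  0. ]
knob [0.3965 0.2779] [ 0.1 -0.1  0. ]
bellbase [ 0.3715 -0.3222] [ 0.3 -0.3  0. ]
plate [0.5398 0.535 ] [-0.  0.]
brown1 [0.3306 0.1284] [ 1.2 -1.2  0. ]
brown2 [ 0.3311 -0.1145] [ 2.7 -2.7  0.1]
belltop [ 0.3804 -0.3168  0.062 ]
```

```bash
cat >> h.py <<'E'
def rows(wps,s=None):
    """wps: (x,y,z,yaw) world -> one row each, from present pose"""
    s=s or observe(); p=s["position"]; Rm=R.from_euler("xyz",s["tool_rot"]); 
    for w in wps:
        d=Rm.inv().apply(np.array(w[:3])-p)/.5
        rv=(Rm.inv()*R.from_euler("xyz",[np.pi,0,w[3]])).as_rotvec()/np.radians(120)
        print([float(a) for a in np.r_[d,rv].round(3)])
E
python3 - <<'E'
from h import *
print("cup",pix2w("scene",172,279,.085),"jar",pix2w("scene",191,308,.085))
s=observe();print(s["position"],s["tool_rot"],s["clock"])
rows([(.48,.08,.23,2.0),(.60,-.39,.18,np.pi/2)])
E
```

```text
cup [ 0.46676216 -0.5019644   0.085     ] jar [ 0.57965494 -0.51045951  0.085     ]
[0.23968832 0.57689787 0.23079904] [-3.14057971e+00  5.49943688e-05  2.74785964e+00] 0.1
[-0.825, -0.733, 0.002, -0.0, 0.0, 0.357]
[-1.407, -1.509, 0.103, -0.0, 0.0, 0.562]
```

Emit:
{"fn": "play_rows", "kwargs": {"deltas": [[-0.09,-0.08,0,0,0,0.04,0],[-0.17,-0.15,0,0,0,0.08,0],[-0.25,-0.22,0,0,0,0.12,0],[-0.33,-0.3,0,0,0,0.16,0],[-0.41,-0.37,0,0,0,0.2,0],[-0.5,-0.44,0,0,0,0.24,0],[-0.58,-0.51,0,0,0,0.28,0],[-0.66,-0.58,0,0,0,0.32,0],[-0.74,-0.65,0,0,0,0.34,0],[-0.825,-0.733,0,0,0,0.357,0]]}}

```text
clock: 1.1
position: [0.4591, 0.1258, 0.2314]
tool_rot: [3.141, -0.0, 1.999]
force: [0.9, 0.7, -0.8]
grip_width: 0.0857
finger_force: 0.0
```

Run:
```python
from h import *
s=observe();print(s["position"],s["tool_rot"],s["clock"],s["qpos"])
Rm=R.from_euler("xyz",s["tool_rot"]);print(Rm.inv().apply(get_calibration("wrist")["xyz"]-s["position"]))
rows([(.61,-.375,.16,np.pi/2)])
```

```text
[0.45909577 0.12581381 0.23135799] [ 3.14139875e+00 -1.53589398e-05  1.99854617e+00] 1.1 [-0.61709215  0.29336426  0.27785868  1.99110625 -0.1039817   0.87025083
  0.1443674 ]
[ 7.08208732e-02  1.17203180e-04 -1.43454670e-01]
[-1.037, -0.141, 0.143, 0.0, -0.0, 0.204]
```

Emit:
{"fn": "play_rows", "kwargs": {"deltas": [[-0.09,-0.01,0,0,0,0.03,0],[-0.19,-0.02,0,0,0,0.06,0],[-0.28,-0.03,0,0,0,0.09,0],[-0.37,-0.04,0,0,0,0.12,0],[-0.46,-0.05,0,0,0,0.14,0],[-0.55,-0.06,0,0,0,0.16,0],[-0.64,-0.07,0,0,0,0.18,0],[-0.73,-0.08,0,0,0,0.2,0],[-0.82,-0.09,0,0,0,0.204,0],[-0.82,-0.09,0,0,0,0.204,0]]}}

```text
clock: 2.1
position: [0.5878, -0.27, 0.2307]
tool_rot: [-3.141, 0.003, 1.567]
force: [-1.1, 0.8, -0.5]
grip_width: 0.0853
finger_force: 0.0
```

Run:
```python
from h import *
s=observe();print(s["position"],s["tool_rot"],s["clock"],s["qpos"])
rows([(.61,-.385,.12,np.pi/2),(.61,-.38,.06,np.pi/2)])
```

```text
[ 0.5877801  -0.26996731  0.23066741] [-3.14067443e+00  2.98508335e-03  1.56674796e+00] 2.1 [ 0.05570855  0.59743272  0.4430704   1.55639727 -0.27801145  1.05069606
  0.56634149]
[-0.229, 0.046, 0.222, -0.0, 0.001, -0.002]
[-0.219, 0.046, 0.342, -0.0, 0.001, -0.002]
```

Emit:
{"fn": "play_rows", "kwargs": {"deltas": [[-0.08,0.02,0,0,0,0,0],[-0.16,0.04,0,0,0,0,0],[-0.22,0.046,0,0,0.001,-0.002,0],[-0.22,0.046,0,0,0.001,-0.002,0],[-0.22,0.046,0,0,0.001,-0.002,0]]}}

```text
clock: 2.6
position: [0.6111, -0.374, 0.2306]
tool_rot: [-3.141, -0.003, 1.576]
force: [1.2, 0.1, 1.0]
grip_width: 0.0853
finger_force: 0.0
```

Run:
```python
from h import *
s=observe();print(s["position"],s["tool_rot"],s["clock"])
c=cam("wrist");im=grab_frame("wrist")[:,:,::-1].copy()
np.save("wc.npy",np.array(c,dtype=object),allow_pickle=True)
for a in((.61,-.288,.03,.07),(.6135,-.2846,.066,.028)):
    cv2.polylines(im,[circ("wrist",*a,c).round().astype(int)],1,(0,255,0),1)
cv2.imwrite("pics/w1.png",im)
```

```text
[ 0.61110917 -0.3740272   0.23057735] [-3.14063626e+00 -2.63879368e-03  1.57602101e+00] 2.6
```

View pics/w1.png

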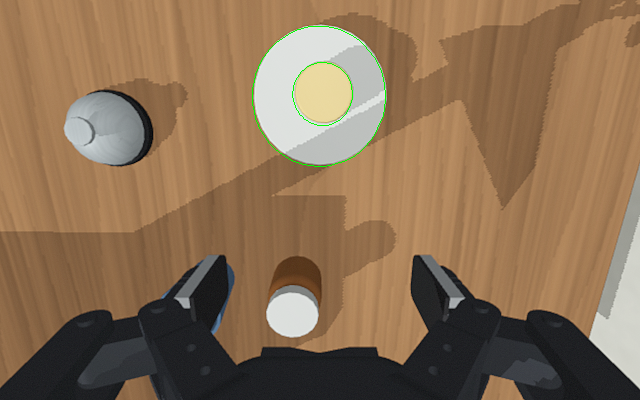

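Emit:
{"fn": "play_rows", "kwargs": {"deltas": [[-0.01,0,0.08,0,0,0,0],[-0.01,0,0.16,0,0,0,0],[-0.01,0,0.24,0,0,0,0],[-0.01,0,0.31,0,0,0,0],[-0.01,0,0.37,0,0,0,0],[-0.01,0,0.41,0,0,0,0],[-0.01,0,0.44,0,0,0,0],[-0.01,0,0.452,0,0,0,0],[-0.01,0,0.452,0,0,0,0],[-0.01,0,0.452,0,0,0,0]]}}

```text
clock: 3.65
position: [0.6122, -0.3787, 0.0065]
tool_rot: [3.14, -0.001, 1.577]
force: [-0.9, 0.7, 0.7]
grip_width: 0.0854
finger_force: 0.0
```

Run:
```python
from h import *
s=observe();print(s["position"],s["tool_rot"],s["clock"])
z=s["position"][2]
d=.0666
a=np.array([.611,-.288]);
rows([(x,y-d,.004,np.pi/2) for x,y in[(.611,-.288),(.505,-.02),(.505,.03),(.6375,.291)]])
print("bell",pix2w("wrist",80,131,.062,tuple(np.load("wc.npy",allow_pickle=True))))
```

```text
[ 0.61215418 -0.37870993  0.00652582] [ 3.14028298e+00 -1.22574883e-03  1.57708488e+00] 3.65
[0.048, -0.002, 0.005, 0.001, -0.001, 0.003]
[0.586, -0.211, 0.005, 0.001, -0.001, 0.003]
[0.686, -0.21, 0.006, 0.001, -0.001, 0.003]
[1.206, 0.058, 0.007, 0.001, -0.001, 0.003]
bell [ 0.37571111 -0.31915516  0.062     ]
```

Emit:
{"fn": "play_rows", "kwargs": {"deltas": [[0.01,0,0.003,0,0,0.003,0],[0.02,0,0.005,0,0,0.003,0],[0.03,0,0.005,0,0,0.003,0],[0.04,0,0.005,0,0,0.003,0],[0.05,0,0.005,0,0,0.003,0],[0.06,-0.002,0.005,0,0,0.003,0],[0.07,-0.005,0.005,0,0,0.003,0],[0.085,-0.01,0.005,0,0,0.003,0],[0.1,-0.016,0.005,0,0,0.003,0],[0.115,-0.022,0.005,0,0,0.003,0]]}}

```text
clock: 4.65
position: [0.5999, -0.3203, 0.003]
tool_rot: [3.142, -0.002, 1.571]
force: [0.9, -3.4, -0.4]
grip_width: 0.0855
finger_force: 1.4
```

Run:
```python
from h import *
s=observe();print(s["position"],s["tool_rot"],s["clock"])
c=cam("wrist");im=grab_frame("wrist")[:,:,::-1].copy()
cv2.imwrite("pics/w2.png",im)
p=s["position"];print(w2pix("wrist",[[p[0],p[1]+.0666,.03],[p[0],p[1]+.0666,.066]],c))
```

```text
[ 0.59991466 -0.32028407  0.00296113] [ 3.14156326e+00 -2.00584971e-03  1.57070570e+00] 4.65
[[318.91642562 126.52935549]
 [318.9044821  131.51941731]]
```

View pics/w2.png

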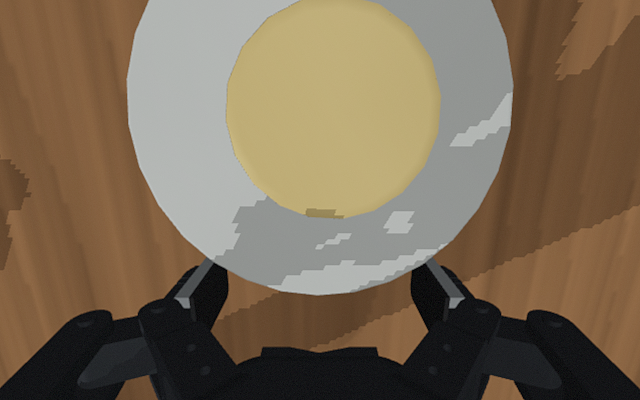

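Run:
```python
from h import *
s=observe();p=s["position"];print(p,s["tool_rot"])
e=pix2w("wrist",319,296,.03);l=pix2w("wrist",127,95,.03);r=pix2w("wrist",512,95,.03)
print("d",e[1]+.07-p[1],(l+r)/2-p,l-r,"cheese",pix2w("wrist",333,107,.066)-p)
d=e[1]+.07-p[1]
rows([(x,y-d,.004,np.pi/2) for x,y in[(.505,-.02),(.505,.03),(.6375,.291)]])
```

```text
[ 0.59969486 -0.31874199  0.00282913] [-3.14110848 -0.00316971  1.57156618]
d 0.06617397588444618 [0.00014221 0.07739157 0.02717087] [-0.13691362  0.00013837  0.        ] cheese [0.00345749 0.0723992  0.06317087]
[0.465, -0.189, -0.001, -0.0, -0.002, 0.0]
[0.565, -0.189, -0.0, -0.0, -0.002, 0.0]
[1.087, 0.076, 0.001, -0.0, -0.002, 0.0]
```

Emit:
{"fn": "play_rows", "kwargs": {"deltas": [[0.01,-0.004,0,0,0,0,0],[0.025,-0.01,0,0,0,0,0],[0.045,-0.018,0,0,0,0,0],[0.07,-0.028,0,0,0,0,0],[0.095,-0.038,0,0,0,0,0],[0.12,-0.048,0,0,0,0,0],[0.145,-0.058,0,0,0,0,0],[0.17,-0.069,0,0,0,0,0],[0.195,-0.08,0,0,0,0,0],[0.22,-0.09,0,0,0,0,0]]}}

```text
clock: 5.7
position: [0.5546, -0.2098, 0.0031]
tool_rot: [-3.141, -0.002, 1.571]
force: [1.3, -0.4, -1.3]
grip_width: 0.0857
finger_force: 1.0
```

Emit:
{"fn": "play_rows", "kwargs": {"deltas": [[0.025,-0.01,0,0,0,0,0],[0.05,-0.02,0,0,0,0,0],[0.075,-0.03,0,0,0,0,0],[0.1,-0.04,0,0,0,0,0],[0.125,-0.05,0,0,0,0,0],[0.15,-0.06,0,0,0,0,0],[0.175,-0.07,0,0,0,0,0],[0.2,-0.079,0,0,0,0,0],[0.225,-0.086,0,0,0,0,0],[0.25,-0.09,0,0,0,0,0]]}}

```text
clock: 6.7
position: [0.5098, -0.0849, 0.0034]
tool_rot: [-3.141, -0.002, 1.571]
force: [-0.3, -2.2, -1.1]
grip_width: 0.0855
finger_force: 1.0
```

Run:
```python
from h import *
s=observe();p=s["position"];print(p,s["tool_rot"],s["force"],s["clock"])
d=.066
rows([(x,y-d,.003,np.pi/2) for x,y in[(.505,-.02),(.505,.03),(.6375,.291)]])
f=np.radians(18)
print([(.6375-d*np.sin(f)-p[0])*2,(.291-d*np.cos(f)-p[1])*2])
im=grab_frame("wrist")[:,:,::-1].copy()
cv2.imwrite("pics/w3.png",im)
```

```text
[ 0.50980801 -0.08490181  0.00341895] [-3.14137019e+00 -2.08019372e-03  1.57062378e+00] [-0.34451384 -2.23794993 -1.11381387] 6.7
[-0.002, -0.01, 0.001, -0.0, -0.001, -0.0]
[0.098, -0.01, 0.001, -0.0, -0.001, -0.0]
[0.62, 0.255, 0.002, -0.0, -0.001, -0.0]
[np.float64(0.21459373967669304), np.float64(0.6262641523783805)]
```

View pics/w3.png

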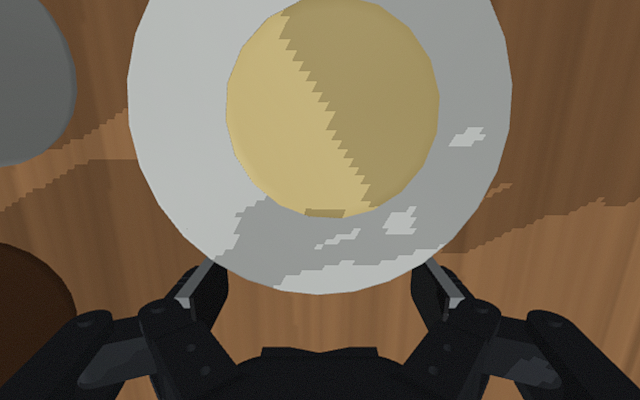

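```bash
cat > plan.py <<'E'
from h import *
from scipy.interpolate import PchipInterpolator
s=observe();p=s["position"];d=.066
ys=np.array([p[1]+d,.03,.06,.12,.2,.291]);xs=np.array([p[0],.507,.512,.541,.587,.6375])
X=PchipInterpolator(ys,xs); f=PchipInterpolator([-.1,.02,.15,.35],np.radians([0,0,20,20]))
y=ys[0];inc=.003;W=[]
while y<.2905:
    inc=min(inc+.003,.012,max(.003,(.291-y)*.25)); sl=X(y,1); y=min(y+inc/np.hypot(1,sl),.291)
    a=f(y);W.append((X(y)-d*np.sin(a),y-d*np.cos(a),.003,np.pi/2-a))
cur=s
for i in range(0,len(W),10):
    print("call");rows(W[i:i+10],cur)
    w=W[min(i+9,len(W)-1)];cur=dict(position=np.array(w[:3]),tool_rot=[np.pi,0,w[3]])
E
python3 plan.py
```

```text
call
[0.012, -0.002, 0.001, -0.0, -0.002, 0.001]
[0.03, -0.004, 0.001, -0.0, -0.002, 0.001]
[0.054, -0.005, 0.001, -0.0, -0.002, 0.001]
[0.078, -0.005, 0.001, -0.0, -0.002, 0.001]
[0.102, -0.007, 0.001, -0.0, -0.002, 0.006]
[0.126, -0.006, 0.001, -0.0, -0.002, 0.018]
[0.149, -0.006, 0.001, -0.0, -0.002, 0.035]
[0.173, -0.004, 0.001, -0.0, -0.002, 0.055]
[0.197, -0.0, 0.001, -0.0, -0.002, 0.076]
[0.219, 0.005, 0.001, -0.001, -0.002, 0.097]
call
[0.023, 0.002, 0.0, 0.0, -0.0, 0.02]
[0.046, 0.004, 0.0, 0.0, -0.0, 0.037]
[0.069, 0.007, 0.0, -0.0, -0.0, 0.052]
[0.093, 0.011, 0.0, 0.0, -0.0, 0.063]
[0.116, 0.017, 0.0, -0.0, -0.0, 0.069]
[0.139, 0.024, 0.0, 0.0, -0.0, 0.07]
[0.162, 0.032, 0.0, 0.0, -0.0, 0.07]
[0.184, 0.04, 0.0, 0.0, -0.0, 0.07]
[0.207, 0.048, 0.0, 0.0, -0.0, 0.07]
[0.23, 0.055, 0.0, 0.0, -0.0, 0.07]
call
[0.024, 0.004, 0.0, 0.0, 0.0, 0.0]
[0.047, 0.008, 0.0, 0.0, 0.0, 0.0]
[0.071, 0.012, 0.0, 0.0, 0.0, 0.0]
[0.095, 0.016, 0.0, 0.0, 0.0, 0.0]
[0.118, 0.019, 0.0, 0.0, 0.0, 0.0]
[0.139, 0.023, 0.0, 0.0, 0.0, 0.0]
[0.156, 0.025, 0.0, 0.0, 0.0, 0.0]
[0.169, 0.027, 0.0, 0.0, 0.0, 0.0]
[0.179, 0.029, 0.0, 0.0, 0.0, 0.0]
[0.187, 0.03, 0.0, 0.0, 0.0, 0.0]
call
[0.006, 0.001, 0.0, 0.0, 0.0, 0.0]
[0.012, 0.002, 0.0, 0.0, 0.0, 0.0]
[0.018, 0.003, 0.0, 0.0, 0.0, 0.0]
[0.024, 0.004, 0.0, 0.0, 0.0, 0.0]
[0.028, 0.004, 0.0, 0.0, 0.0, 0.0]
```

Emit:
{"fn": "play_rows", "kwargs": {"deltas": [[0.012,-0.002,0,0,0,0,0],[0.03,-0.004,0,0,0,0,0],[0.054,-0.005,0,0,0,0,0],[0.078,-0.005,0,0,0,0,0],[0.102,-0.007,0,0,0,0.006,0],[0.126,-0.006,0,0,0,0.018,0],[0.149,-0.006,0,0,0,0.035,0],[0.173,-0.004,0,0,0,0.055,0],[0.197,0,0,0,0,0.076,0],[0.219,0.005,0,0,0,0.097,0]]}}

```text
clock: 7.75
position: [0.5123, 0.0251, 0.0035]
tool_rot: [-3.14, -0.002, 1.366]
force: [-0.7, -1.6, -0.5]
grip_width: 0.0853
finger_force: 1.0
```

Emit:
{"fn": "play_rows", "kwargs": {"deltas": [[0.023,0.002,0,0,0,0.02,0],[0.046,0.004,0,0,0,0.037,0],[0.069,0.007,0,0,0,0.052,0],[0.093,0.011,0,0,0,0.063,0],[0.116,0.017,0,0,0,0.069,0],[0.139,0.024,0,0,0,0.07,0],[0.162,0.032,0,0,0,0.07,0],[0.184,0.04,0,0,0,0.07,0],[0.207,0.048,0,0,0,0.07,0],[0.23,0.055,0,0,0,0.07,0]]}}

```text
clock: 8.75
position: [0.5634, 0.1315, 0.0038]
tool_rot: [-3.141, -0.002, 1.221]
force: [-0.6, -1.7, -1.1]
grip_width: 0.0852
finger_force: 1.0
```

Run:
```python
from h import *
s=observe();p=s["position"];print(p,s["tool_rot"],s["force"],s["clock"])
f=np.pi/2-s["tool_rot"][2];print("board est",p[0]+.066*np.sin(f),p[1]+.066*np.cos(f))
f=np.radians(20);rows([(.6375-.066*np.sin(f),.291-.066*np.cos(f),.003,np.pi/2-f)])
im=grab_frame("wrist")[:,:,::-1].copy()
cv2.imwrite("pics/w4.png",im)
```

```text
[0.56343242 0.13150065 0.00384727] [-3.14092128e+00 -1.94738159e-03  1.22093824e+00] [-0.55268693 -1.67759508 -1.05047646] 8.75
board est 0.5860548763426382 0.19350245547248593
[0.218, 0.03, 0.002, -0.0, -0.001, -0.0]
```

View pics/w4.png

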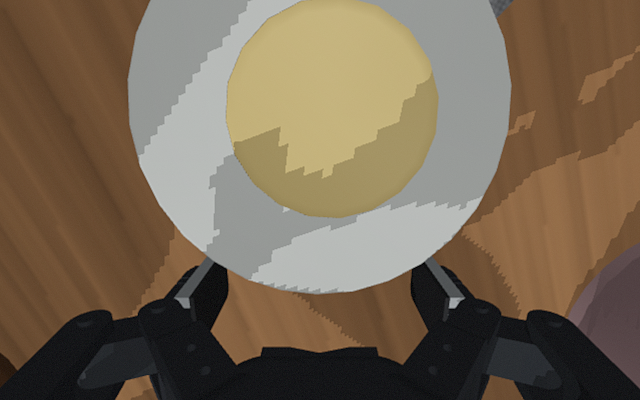

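Emit:
{"fn": "play_rows", "kwargs": {"deltas": [[0.02,0.004,0,0,0,0,0],[0.044,0.008,0,0,0,0,0],[0.068,0.012,0,0,0,0,0],[0.092,0.015,0,0,0,0,0],[0.114,0.018,0,0,0,0,0],[0.134,0.021,0,0,0,0,0],[0.152,0.023,0,0,0,0,0],[0.168,0.025,0,0,0,0,0],[0.18,0.027,0,0,0,0,0],[0.19,0.028,0,0,0,0,0]]}}

```text
clock: 9.8
position: [0.6088, 0.2155, 0.004]
tool_rot: [-3.141, -0.002, 1.221]
force: [-0.9, -1.1, -1.6]
grip_width: 0.0855
finger_force: 1.1
```

Emit:
{"fn": "play_rows", "kwargs": {"deltas": [[0.007,0.001,0,0,0,0,0],[0.014,0.002,0,0,0,0,0],[0.02,0.002,0,0,0,0,0],[0.025,0.002,0,0,0,0,0],[0.027,0.002,0,0,0,0,0],[0.027,0.002,0,0,0,0,0],[0.027,0.002,0,0,0,0,0]]}}

```text
clock: 10.5
position: [0.6143, 0.2276, 0.0042]
tool_rot: [-3.141, -0.002, 1.221]
force: [0.1, -0.4, -0.7]
grip_width: 0.0853
finger_force: 0.3
```

Run:
```python
from h import *
s=observe();p=s["position"];print(p,s["tool_rot"],s["force"],s["clock"])
f=np.pi/2-s["tool_rot"][2];print("board est",p[0]+.066*np.sin(f),p[1]+.066*np.cos(f))
im=grab_frame("scene")[:,:,::-1][110:310,190:440]
cv2.imwrite("pics/s5.png",cv2.resize(im,None,fx=3,fy=3,interpolation=cv2.INTER_CUBIC))
```

```text
[0.61426472 0.22757901 0.00418938] [-3.14103875e+00 -2.28211689e-03  1.22093609e+00] [ 0.09272421 -0.36613596 -0.67909834] 10.5
board est 0.6368873062780944 0.28958077406817717
```

View pics/s5.png

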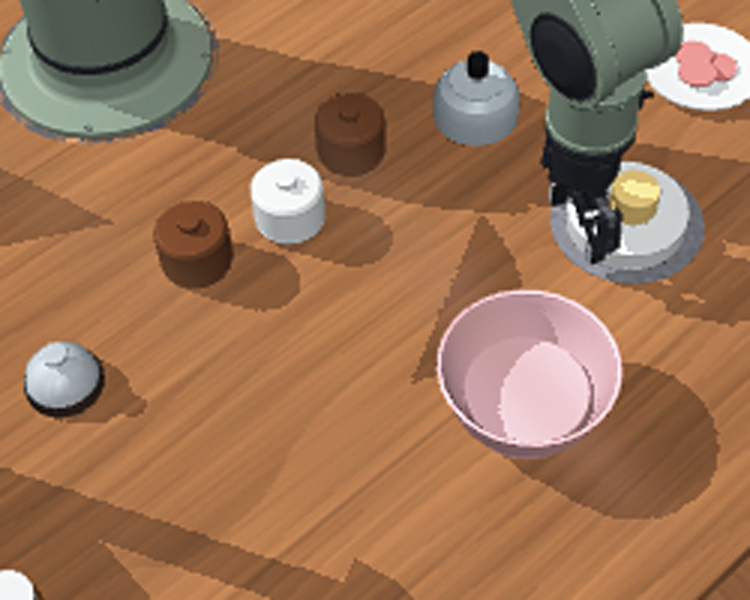

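Emit:
{"fn": "play_rows", "kwargs": {"deltas": [[-0.02,0,0,0,0,0,0],[-0.05,0,0,0,0,0,0],[-0.08,0,0,0,0,0,0],[-0.08,0,-0.05,0,0,0,0],[-0.08,0,-0.14,0,0,0,0],[-0.08,0,-0.23,0,0,0,0],[-0.08,0,-0.32,0,0,0,0],[-0.08,0,-0.41,0,0,0,0],[-0.08,0,-0.46,0,0,0,0],[-0.08,0,-0.46,0,0,0,0]]}}

```text
clock: 11.55
position: [0.6016, 0.1881, 0.2375]
tool_rot: [3.139, -0.006, 1.22]
force: [0.2, -0.0, -0.1]
grip_width: 0.0854
finger_force: 0.0
```

Run:
```python
from h import *
s=observe();p=s["position"];print(p,s["tool_rot"],s["clock"])
c=cam("wrist");im=grab_frame("wrist")[:,:,::-1].copy()
for a in((.6375,.2907,0,.09),(.637,.290,.03,.07),(.644,.294,.066,.028)):
    cv2.polylines(im,[circ("wrist",*a,c).round().astype(int)],1,(0,255,0),1)
cv2.imwrite("pics/w6.png",im)
np.save("wc2.npy",np.array(c,dtype=object),allow_pickle=True)
rows([(.395,.28,.22,2.1)])
```

```text
[0.6015738  0.18814887 0.23750788] [ 3.13891488 -0.00591832  1.21972193] 11.55
[0.031, -0.449, 0.03, 0.001, -0.002, -0.42]
```

View pics/w6.png

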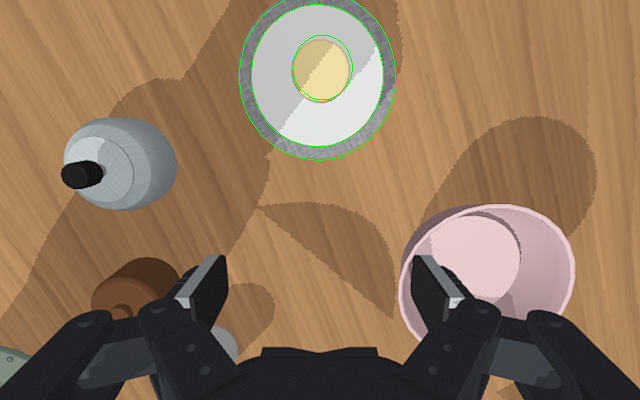

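Run:
```python
from h import *
print(pix2w("wrist",72,174,.098,tuple(np.load("wc2.npy",allow_pickle=True))))
rows([(.431,.219,.2375,2.1)])
```

```text
[0.3940885  0.28465685 0.098     ]
[-0.059, -0.34, -0.005, 0.001, -0.002, -0.42]
```

Emit:
{"fn": "play_rows", "kwargs": {"deltas": [[-0.01,-0.06,0,0,0,-0.07,0],[-0.02,-0.12,0,0,0,-0.14,0],[-0.03,-0.18,0,0,0,-0.21,0],[-0.04,-0.24,0,0,0,-0.28,0],[-0.05,-0.3,0,0,0,-0.35,0],[-0.059,-0.34,0,0.001,-0.002,-0.42,0],[-0.059,-0.34,0,0.001,-0.002,-0.42,0],[-0.059,-0.34,0,0.001,-0.002,-0.42,0]]}}

```text
clock: 12.4
position: [0.4303, 0.2195, 0.2335]
tool_rot: [-3.138, 0.001, 2.099]
force: [0.3, 0.8, -0.2]
grip_width: 0.0856
finger_force: 0.0
```

Run:
```python
from h import *
s=observe();p=s["position"];print(p,s["tool_rot"],s["clock"])
c=cam("wrist");im=grab_frame("wrist")[:,:,::-1].copy();cv2.imwrite("pics/w7.png",im)
print(w2pix("wrist",[[.395,.281,.098],[.395,.281,0]],c))
m=(im.max(2)<60).astype(np.uint8); m[230:]=0
n,l,st,ce=cv2.connectedComponentsWithStats(m)
for i in range(1,n):
    if st[i,4]>100: print(st[i],ce[i],pix2w("wrist",*ce[i],.098,c))
```

```text
[0.43030092 0.21947605 0.23347212] [-3.1384236e+00  6.9862327e-04  2.0990217e+00] 12.4
[[319.84722219 114.17244176]
 [319.86333345 114.18595469]]
[306  98  28  30 633] [319.76935229 112.68878357] [0.39432246 0.28203011 0.098     ]
```

Run:
```python
from h import *
rows([(.3943,.2820,.18,2.1),(.3943,.2820,.068,2.1)])
```

```text
[0.145, 0.0, 0.107, -0.001, 0.001, -0.001]
[0.145, 0.001, 0.331, -0.001, 0.001, -0.001]
```

Emit:
{"fn": "play_rows", "kwargs": {"deltas": [[0.07,0,0,0,0,0,0],[0.145,0,0.02,0,0,0,0],[0.145,0,0.08,-0.001,0.001,0,0],[0.145,0,0.15,-0.001,0.001,0,0],[0.145,0,0.22,-0.001,0.001,0,0],[0.145,0,0.28,-0.001,0.001,0,0],[0.145,0,0.31,-0.001,0.001,0,0],[0.145,0,0.331,-0.001,0.001,0,0],[0.145,0,0.331,-0.001,0.001,0,0],[0.145,0,0.331,-0.001,0.001,0,0]]}}

```text
clock: 13.45
position: [0.3942, 0.282, 0.0688]
tool_rot: [-3.142, -0.001, 2.099]
force: [0.7, 0.8, -0.4]
grip_width: 0.0852
finger_force: 0.0
```

Emit:
{"fn": "play_rows", "kwargs": {"deltas": [[0,0,0,0,0,0,0.5],[0,0,0,0,0,0,0.7],[0,0,0,0,0,0,0.9],[0,0,0,0,0,0,1],[0,0,0,0,0,0,1],[0,0,0,0,0,0,1],[0,0,0,0,0,0,1],[0,0,0,0,0,0,1]], "newtons": 40}}

```text
clock: 14.25
position: [0.3939, 0.2824, 0.0689]
tool_rot: [3.141, -0.001, 2.101]
force: [-1.5, -0.4, 7.6]
grip_width: 0.0246
finger_force: 38.7
```

Run:
```python
from h import *
s=observe();print(s["position"],s["tool_rot"],s["force"],s["grip_width"],s["finger_force"],s["clock"])
```

```text
[0.39389523 0.2824046  0.06887377] [ 3.14140968e+00 -1.41440592e-03  2.10062888e+00] [-1.52189955 -0.43904818  7.56122764] 0.02457823763357937 38.73615503311157 14.25
```

Emit:
{"fn": "play_rows", "kwargs": {"deltas": [[0,0,-0.01,0,0,0,1],[0,0,-0.04,0,0,0,1],[0,0,-0.09,0,0,0,1],[0,0,-0.15,0,0,0,1],[0,0,-0.2,0,0,0,1],[0,0,-0.24,0,0,0,1],[0,0,-0.25,0,0,0,1],[0,0,-0.25,0,0,0,1]]}}

```text
clock: 15.05
position: [0.3938, 0.2823, 0.1937]
tool_rot: [3.141, -0.002, 2.101]
force: [0.1, -0.1, -3.2]
grip_width: 0.0249
finger_force: 39.8
```

Run:
```python
from h import *
s=observe();print(s["position"],s["tool_rot"],s["force"],s["grip_width"],s["finger_force"],s["clock"])
rows([(.637,.290,.19,2.1)])
```

```text
[0.39378952 0.28230918 0.19368591] [ 3.14122795e+00 -1.59457371e-03  2.10086671e+00] [ 0.10800068 -0.10188668 -3.15222711] 0.024921691763714306 39.84771966934204 15.05
[-0.233, 0.427, 0.007, 0.0, -0.001, 0.0]
```

Emit:
{"fn": "play_rows", "kwargs": {"deltas": [[-0.012,0.02,0,0,0,0,1],[-0.035,0.064,0,0,0,0,1],[-0.07,0.128,0,0,0,0,1],[-0.105,0.192,0,0,0,0,1],[-0.14,0.256,0,0,0,0,1],[-0.175,0.32,0,0,0,0,1],[-0.2,0.37,0,0,0,0,1],[-0.22,0.405,0,0,0,0,1],[-0.233,0.427,0,0,-0.001,0,1],[-0.233,0.427,0,0,-0.001,0,1]]}}

```text
clock: 16.05
position: [0.6383, 0.2881, 0.1909]
tool_rot: [-3.139, 0.002, 2.099]
force: [-0.7, -0.7, -3.0]
grip_width: 0.0247
finger_force: 40.0
```

Emit:
{"fn": "play_rows", "kwargs": {"deltas": [[0,0,0,0,0,0,1],[0,0,0,0,0,0,1]]}}

```text
clock: 16.25
position: [0.6363, 0.2894, 0.1926]
tool_rot: [-3.14, 0.001, 2.101]
force: [-0.6, 0.0, -2.0]
grip_width: 0.0249
finger_force: 40.0
```

Run:
```python
from h import *
s=observe();print(s["position"],s["tool_rot"],s["force"],s["grip_width"],s["finger_force"],s["clock"])
rows([(.637,.290,.103,2.1),(.637,.290,.099,2.1)])
```

```text
[0.63633998 0.28940751 0.19261017] [-3.14016866e+00  6.20340718e-04  2.10079638e+00] [-0.62924247  0.01737987 -1.95380014] 0.02492393931852104 39.95690882205963 16.25
[0.0, 0.002, 0.179, -0.001, 0.0, 0.0]
[0.0, 0.002, 0.187, -0.001, 0.0, 0.0]
```

Lower, slowing near the board.

Emit:
{"fn": "play_rows", "kwargs": {"deltas": [[0,0.001,0.03,0,0,0,1],[0,0.002,0.07,0,0,0,1],[0,0.002,0.11,0,0,0,1],[0,0.002,0.14,-0.001,0,0,1],[0,0.002,0.16,-0.001,0,0,1],[0,0.002,0.17,-0.001,0,0,1],[0,0.002,0.174,-0.001,0,0,1],[0,0.002,0.178,-0.001,0,0,1],[0,0.002,0.181,-0.001,0,0,1],[0,0.002,0.181,-0.001,0,0,1]]}}

```text
clock: 17.25
position: [0.6379, 0.2899, 0.103]
tool_rot: [3.14, 0.001, 2.101]
force: [0.2, -0.4, -2.8]
grip_width: 0.0251
finger_force: 40.1
```

Emit:
{"fn": "play_rows", "kwargs": {"deltas": [[0,0,0.001,0,0,0,1],[0,0,0.002,0,0,0,1],[0,0,0.003,0,0,0,1],[0,0,0.004,0,0,0,1],[0,0,0.004,0,0,0,1],[0,0,0.004,0,0,0,1]]}}

```text
clock: 17.85
position: [0.6378, 0.2898, 0.1007]
tool_rot: [3.14, 0.001, 2.101]
force: [0.2, -0.0, -2.4]
grip_width: 0.0247
finger_force: 40.1
```

Emit:
{"fn": "play_rows", "kwargs": {"deltas": [[0,0,0.001,0,0,0,1],[0,0,0.002,0,0,0,1],[0,0,0.003,0,0,0,1],[0,0,0.003,0,0,0,1]]}}

```text
clock: 18.25
position: [0.6378, 0.2898, 0.0992]
tool_rot: [3.14, 0.001, 2.101]
force: [-0.6, -0.6, -2.4]
grip_width: 0.0249
finger_force: 40.1
```

Emit:
{"fn": "play_rows", "kwargs": {"deltas": [[0,0,0.001,0,0,0,1],[0,0,0.001,0,0,0,1],[0,0,0.001,0,0,0,1]]}}

```text
clock: 18.55
position: [0.638, 0.2898, 0.099]
tool_rot: [3.14, 0.001, 2.101]
force: [0.1, -2.0, 2.1]
grip_width: 0.0247
finger_force: 40.5
```

Emit:
{"fn": "play_rows", "kwargs": {"deltas": [[0,0,0,0,0,0,0.6],[0,0,0,0,0,0,0.5],[0,0,0,0,0,0,0.3],[0,0,0,0,0,0,0],[0,0,0,0,0,0,0],[0,0,0,0,0,0,0],[0,0,0,0,0,0,0]], "newtons": 20}}

```text
clock: 19.25
position: [0.6378, 0.2899, 0.0988]
tool_rot: [3.14, 0.001, 2.101]
force: [0.1, -0.8, 0.5]
grip_width: 0.0856
finger_force: 0.0
```

Emit:
{"fn": "play_rows", "kwargs": {"deltas": [[0,0,-0.02,0,0,0,0],[0,0,-0.07,0,0,0,0],[0,0,-0.15,0,0,0,0],[-0.04,0,-0.22,0,0,0,0],[-0.1,0,-0.26,0,0,0,0],[-0.14,0,-0.26,0,0,0,0],[-0.14,0,-0.26,0,0,0,0],[-0.14,0,-0.26,0,0,0,0]]}}

```text
clock: 20.05
position: [0.6729, 0.2293, 0.2292]
tool_rot: [3.14, 0.001, 2.1]
force: [-0.1, -0.1, -0.4]
grip_width: 0.085
finger_force: 0.0
```

Run:
```python
from h import *
s=observe();p=s["position"];print(p,s["tool_rot"],s["force"],s["clock"])
c=cam("wrist");im=grab_frame("wrist")[:,:,::-1].copy()
for a in((.637,.290,.03,.07),(.637,.290,.03,.053),(.637,.290,.128,.013)):
    cv2.polylines(im,[circ("wrist",*a,c).round().astype(int)],1,(0,255,0),1)
cv2.imwrite("pics/w8.png",im)
rows([(.376,-.319,.2,1.0)])
```

```text
[0.67290684 0.22932821 0.22921383] [3.13975544e+00 7.69138868e-04 2.09996635e+00] [-0.05029574 -0.1279478  -0.35527864] 20.05
[-0.647, -1.067, 0.056, 0.001, -0.0, 0.526]
```

View pics/w8.png

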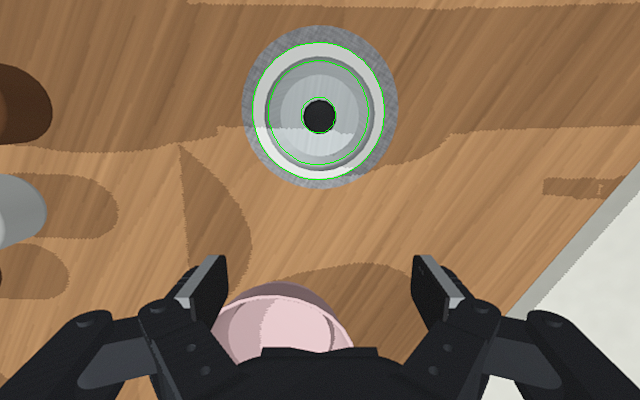

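Emit:
{"fn": "play_rows", "kwargs": {"deltas": [[-0.04,-0.065,0,0,0,0.035,1],[-0.08,-0.13,0,0,0,0.07,1],[-0.12,-0.2,0,0,0,0.105,1],[-0.16,-0.265,0,0,0,0.14,1],[-0.2,-0.33,0,0,0,0.175,1],[-0.24,-0.4,0,0,0,0.21,1],[-0.28,-0.465,0,0,0,0.245,1],[-0.32,-0.53,0,0,0,0.28,1],[-0.36,-0.6,0,0,0,0.315,1],[-0.4,-0.66,0,0,0,0.35,1]]}}

```text
clock: 21.1
position: [0.4881, -0.1102, 0.2285]
tool_rot: [3.14, -0.001, 1.366]
force: [1.1, -0.9, -0.3]
grip_width: -0.0003
finger_force: 0.0
```

Emit:
{"fn": "play_rows", "kwargs": {"deltas": [[0,0,0,0,0,0,1],[0,0,0,0,0,0,1]]}}

```text
clock: 21.3
position: [0.4893, -0.1093, 0.2286]
tool_rot: [3.14, -0.001, 1.368]
force: [0.3, 0.4, -0.0]
grip_width: -0.0001
finger_force: 0.0
```

Run:
```python
from h import *
s=observe();print(s["position"],s["tool_rot"],s["clock"],s["grip_width"])
rows([(.376,-.319,.2,1.0)])
```

```text
[ 0.48928217 -0.10934372  0.22856936] [ 3.13968091e+00 -9.36635977e-04  1.36802443e+00] 21.3 -0.00014116744086173298
[-0.456, -0.138, 0.056, 0.001, -0.001, 0.176]
```

Emit:
{"fn": "play_rows", "kwargs": {"deltas": [[-0.08,-0.025,0,0,0,0.03,1],[-0.16,-0.05,0,0,0,0.06,1],[-0.24,-0.075,0.01,0,0,0.09,1],[-0.32,-0.1,0.03,0,0,0.12,1],[-0.4,-0.12,0.05,0,0,0.15,1],[-0.456,-0.138,0.056,0.001,-0.001,0.176,1],[-0.456,-0.138,0.056,0.001,-0.001,0.176,1],[-0.456,-0.138,0.056,0.001,-0.001,0.176,1]]}}

```text
clock: 22.1
position: [0.3765, -0.3186, 0.2]
tool_rot: [-3.141, 0.001, 1.001]
force: [0.9, 0.4, -0.1]
grip_width: 0.0001
finger_force: 0.0
```

Run:
```python
from h import *
s=observe();print(s["position"],s["tool_rot"],s["clock"])
rows([(.376,-.319,.07,1.0),(.376,-.319,.056,1.0)])
```

```text
[ 0.37647751 -0.31858226  0.19998932] [-3.14101388e+00  1.25285301e-03  1.00062966e+00] 22.1
[-0.001, -0.0, 0.26, -0.0, 0.001, 0.0]
[-0.001, -0.0, 0.288, -0.0, 0.001, 0.0]
```

Emit:
{"fn": "play_rows", "kwargs": {"deltas": [[0,0,0.06,0,0,0,1],[0,0,0.13,0,0,0,1],[0,0,0.2,0,0,0,1],[0,0,0.245,0,0,0,1],[0,0,0.26,0,0,0,1],[0,0,0.27,0,0,0,1],[0,0,0.28,0,0,0,1],[0,0,0.288,0,0,0,1],[0,0,0.288,0,0,0,1],[0,0,0.288,0,0,0,1]]}}

```text
clock: 23.1
position: [0.3761, -0.3195, 0.0567]
tool_rot: [3.141, 0.001, 0.999]
force: [1.8, 1.4, 3.5]
grip_width: 0.0001
finger_force: 1.5
```

Emit:
{"fn": "play_rows", "kwargs": {"deltas": [[0,0,0.002,0,0,0,1],[0,0,0.004,0,0,0,1],[0,0,0.004,0,0,0,1],[0,0,0.004,0,0,0,1]]}}

```text
clock: 23.5
position: [0.376, -0.3196, 0.0547]
tool_rot: [3.141, 0.001, 0.999]
force: [2.3, 1.9, 12.0]
grip_width: -0.0001
finger_force: 6.4
```

Emit:
{"fn": "play_rows", "kwargs": {"deltas": [[0,0,-0.03,0,0,0,1],[0,0,-0.1,0,0,0,1],[0,0,-0.2,0,0,0,1],[0,0,-0.25,0,0,0,1],[0,0,-0.25,0,0,0,1],[0,0,-0.25,0,0,0,1],[0,0,-0.25,0,0,0,1]]}}

```text
clock: 24.2
position: [0.3753, -0.3189, 0.1784]
tool_rot: [-3.14, 0.002, 0.999]
force: [-0.1, -0.0, 0.2]
grip_width: -0.0002
finger_force: 0.0
```

Run:
```python
from h import *
im=grab_frame("scene").astype(int)[:,:,::-1]; im0=cv2.imread("pics/scene0.png").astype(int)
for n,(a,b,c,d) in dict(plate=(400,450,112,150),cupjar=(155,212,268,332)).items(): print(n,(abs(im-im0).max(2)[c:d,a:b]>40).mean())
print(job_done())
```

```text
plate 0.01263157894736842
cupjar 0.0
the job is handed in; nothing more can be done
None
```

I slid the board with the cheese onto the mat, set the cloche over the cheese and rang the bell. The job is handed in at about 24 s; `job_done()` returned no verdict, and every check I made on the way looked right.

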